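Dish under the extraction hood, damper at half

TASK

Get the extraction station ready: lift only the top dish out of the nested pile in the rack, stand it on the blue landing ring and let go, then take it again by its black handle and bring it in under the clear hood until it stands inside the orange ring. Then set the red-knobbed damper rod, which is pushed fully in, to its middle click without running it through to the last one, and let go. Set the dish down rather than dropping it, and leave the other dishes, the jars and the cup where they are.

Things in the scene. Friction and masses are not known exactly. Their poses are not given: they have to be found in the camera images.
- dish_center (a point): Top dish of the pile: round steel, 60 mm outer diameter, 38 mm high, about 120 g, blue rim, one black handle along -y. Point: on its axis half-way up (19 mm from underside and rim); z up. Its lower 12 mm is a narrower foot (49 mm) sitting with 2 mm play in the mouth of the dish below, so 26 mm of 60 mm wall stands exposed above the next dish's rim.
- dish_handle (a point): Grip point of the top dish's handle, 95 mm from the dish axis along its -y, 31 mm above its underside; axes as dish_center. Level black bar 10 mm wide (x), 7 mm high, from the wall to 115 mm from the axis. In the rack it lies between the rack's walls and cannot be pinched; on the landing ring both its sides are free.
- dish1_center (a point): The middle dish of the pile, same shape, its centre 26 mm below that of the top dish; must stay. Same axes.
- dish0_center (a point): The bottom dish of the pile, on the rack's floor, 26 mm lower still; must stay. Same axes.
- rack: White fixed dish rack; origin at its underside below the pile's axis, z up. Floor 85 x 165 x 6 mm (y -121 to +44 mm). Two upright walls 5 mm thick, up to 112 mm above the table, at x = +-12 mm, y -39 to -119 mm, form a 19 mm slot for the handles; no other walls. The top dish's rim is 96 mm above the table. Lift the dish straight up.
- landing_mark (a point): Centre of the blue flat ring (100 mm outer diameter) on the station's flat steel plate, 8 mm above the table, open from above. y points in under the hood, z up; the orange ring's centre lies 130 mm along +y.
- hood_mark (a point): Centre of the orange flat ring (84 mm outer diameter) on the same plate, 8 mm above the table. Same axes. The fixed clear hood covers x +-75 mm, y -56 to +70 mm; roof 78 mm above the table underneath, 84 mm on top; open only towards -y. Side panels at x = +-70 to 75 mm. A dish here with its handle along -y has its handle grip point 39 mm outside the hood's edge.
- knob_center (a point): Centre of the damper rod's red knob: a cylinder 22 mm in diameter, 20 mm long along x, axis 55 mm above the table, on a 10 mm rod. Pulls out along -x of this frame, z up. It stands free in front of the grey damper box (85 mm high, face 55 mm along +x when fully in, 45 mm of bare rod between); pinch it from above across y. Hood 85 mm away along -y.
- damper_rod (a joint): Travel of the rod in m, growing as it is pulled out: 0 fully in (start), 0.012 middle click, 0.024 last click. Sprung: up to 8 N (most at 0.003) leaves the inner click, past 0.006 the rod is drawn into the middle one; again up to 8 N (most at 0.015) leaves the middle, past 0.018 it is drawn to the last. It stays in a click when let go.
- jar_a_center (a point): Bystander: specimen jar with orange cap, 56 mm diameter, 95 mm high; point half-way up.
- jar_b_center (a point): Bystander: second specimen jar with orange cap, 56 mm diameter, 95 mm high; point half-way up.
- cup_center (a point): Bystander: open white plastic cup, 64 mm rim diameter, 85 mm high; point half-way up.
Things that resemble listed ones, but are neither listed nor needed, are in the scene too. Leave any pink or purple look-alike of the part that bears dish_center alone.

How it is judged (in metres and radians):
On the way, in this order (a step that is already met when the one before it is completed fails the run):
1. the top dish stands upright on the plate at the blue landing ring (within 20 mm of its centre), let go (horizontal distance between dish_center and landing_mark below 0.02 m and z of dish_center in the frame of hood_mark between 0.014 and 0.024 m and linear speed of dish below 0.02 m/s and angle between dish_center's own z axis and vertical below 0.12 rad and contact force between the fingers and dish below 0.05 N), for 0.2 s.
2. the dish is taken by its handle (distance between the grasp point and dish_handle below 0.045 m and contact force between the fingers and dish above 1 N), for 0.1 s.
3. the dish stands under the hood inside the orange ring (within 12 mm of its centre), upright and let go (horizontal distance between dish_center and hood_mark below 0.012 m and z of dish_center in the frame of hood_mark between 0.014 and 0.024 m and linear speed of dish below 0.02 m/s and angle between dish_center's own z axis and vertical below 0.12 rad and contact force between the fingers and dish below 0.05 N), for 0.2 s.
4. the damper rod is at its middle click (value of joint damper_rod between 0.009 and 0.015 m), for 0.2 s.
At the end, for the whole second after the job is handed in: The dish stands upright and released on the plate under the hood, its axis within 12 mm of the orange ring's centre; the damper rod rests released at its middle click (travel 9 to 15 mm); the two other dishes are still in the rack, moved less than 20 mm (all of step 3 and all of step 4 and velocity of joint damper_rod between -0.01 and 0.01 m/s and contact force between the fingers and damper_rod below 0.05 N and distance of each of dish1_center, dish0_center from where it was at the start of the episode below 0.02 m); the robot touches nothing.
It fails at once if the rod is pulled on past the middle click (travel over 20 mm) (value of joint damper_rod above 0.02 m).
It fails at once if the dish is dropped (let go while more than about 12 mm above the plate, away from the rack) (distance of dish_center from where it was at the start of the episode above 0.06 m and contact force between anything else and dish below 0.01 N and height (world z) of dish_center above 0.039 m).
It fails at once if another dish is pulled from the rack or shifted more than 20 mm (distance of any of dish1_center, dish0_center from where it was at the start of the episode above 0.02 m).
It fails at once if a jar or the cup is shifted more than 20 mm or tipped (distance of any of jar_a_center, jar_b_center, cup_center from where it was at the start of the episode above 0.02 m or angle between any of jar_a_center, jar_b_center, cup_center's own z axis and vertical above 0.3 rad).
It also fails if it takes over 62 s, if anything falls off the work surface, if the arm or the gripper's body presses on something with over 40 N, if the wrist force passes 120 N, or if a joint passes its speed limit or range.

ROBOT

A 6-joint arm with a two-finger parallel gripper is mounted at the origin on the work surface. World frame = base frame: x ahead of the robot, y to its left, z up, the work surface at z = 0. Lengths are in mm, angles in degrees, forces in N, time in s.
With the tool pointing down it reaches from about 300 to 850 mm from the base axis. Payload 4.2 kg.
Tool frame: the origin (TCP) lies midway between the tips of the shut fingers; the grasp point (between the pads) lies 19 mm behind it; x points along the fingers, z is the direction in which the jaws open and shut, and the axes are right-handed (so a half turn about x gives the same grasp; the last joint's range is limited). The gripper opens to 91 mm and grips with 3 to 60 N. Pads are 32 mm wide; open, the fingers measure 118 mm over their backs; the gripper's body (76 mm by 178 mm) begins 60 mm behind the grasp point.
Start: joints at [76.089, 18.312, 89.639, -0, 72.044, -1.146], TCP at [127.054, 560.803, 213.976] pointing down, gripper open.
Joint ranges: [-177.97, 177.97], [-48.28, 115.42], [12.27, 149.76], [-77.06, 257.06], [2.81, 150.46], [-146.56, 146.56]. Speed limits (degrees/s): [147.25, 147.25, 180, 180, 180, 180].

INTERFACE

Orientations are given as [roll, pitch, yaw] about the fixed x, y, z axes, in that order (R = Rz(yaw) Ry(pitch) Rx(roll)).
In Python, from workcell import env gives the robot as it stands.
- The arm moves only by the tool send_rows, never from a script. Its argument "commands" is a list that holds one entry, the list of rows, each a list of 6 numbers: the shift along the tool's x, y, z normalised to -1 to 1, where 1 is 0.1 m, then the turn, a rotation vector about the tool's x, y, z normalised to -1 to 1, where 1 is 2 pi rad. In form: [[[x, y, z, wx, wy, wz], ...]]. A call has 1 to 20 rows; each row is the pose to reach, as a shift and turn from the pose commanded when the call began, along the tool's axes at that moment, turning the shorter way round; what a row does not reach only later rows make up. A row lasts 1/8 s, in which the tool goes at most 62.5 mm and 10.7 degrees, less where a joint would pass 70% of its speed; a pose out of reach is approached as far as the arm can. A call with a number of a shift or a turn outside -1 to 1 is refused whole. A call with a gripper value outside its range is refused whole. "jaw" is the closure, from -1 (fully open) to 1 (shut), so that 0 is half open, set as the call begins (left out, the last holds). The fingers move at their own pace and stop on an object; "force" is the grip in N (left out, the last holds). Time passes only in rows, so rows that repeat a pose let the fingers close. It gives the time, the measured TCP pose, the force and the opening at its end, in the units of the state.
- env.state(): the state, without advancing time (a new reading comes with each control period).
- env.grab_frame(name): name is "scene" or "top" or "wrist"; returns (picture, depth): 420x560x3 uint8, red, green, blue; 420x560 float32, mm along the optical axis (not along the pixel's ray), 0 where there is no reading.
- env.get_calibration(name): a dict with "mtx" (3x3 intrinsics, pixels), "camera_from_world" (4x4, takes a point from world to camera coordinates). Camera axes: x right, y up, looking along -z (the intrinsics and any distortion apply to the point x, -y, -z); pixel columns grow to the right and rows downward; lengths in mm; the calibration is good to about 2 mm. A picture is of the moment at which its call begins: read the wrist's pose just before it. get_calibration takes no time and is no camera call; for the wrist camera it gives the pose at the moment of the call.
- env.job_done(): hands the job in, once; it reports no verdict.
The state is a dict: "time_s": time; "qpos": joint angles; "qvel": joint speeds; "effort": joint torques, N m; "ee_pos": TCP position; "ee_rot": TCP orientation; "force": force on the tool from outside, world axes, zero at the start; "torque": the same for the moment, N m; "gripper_width": finger opening in mm.
Only numpy, scipy, OpenCV 4.12 (cv2) and the standard library are available. Lean on these libraries where they do the work, as an engineer would, in place of code of your own. Each camera call takes 0.05 s, during which the arm holds its last target.

## Working session

There is one attempt and no reset: what is moved stays moved. The work goes in short steps, Python scripts to look and compute and a tool call to move; the robot and the scene stay as the last step left them, time stands still between calls to the robot, and variables do not carry over. Pictures are saved under pics/ and viewed, and the job is handed in when it is done.

Besides the shell and the picture viewer there is one more tool, called after "Request:" by a JSON object that holds its "op" and its "data", one argument or row to a line. send_rows: Moves the arm, as the interface text tells. Its arguments: {"type":"object","properties":{"commands":{"type":"array","items":{"type":"array","items":{"type":"array","items":{"type":"number","minimum":-1,"maximum":1}}}},"jaw":{"type":"number"},"force":{"type":"number"}},"required":["commands"]}

```bash
mkdir -p pics; ls; cat > h.py <<'E'
import numpy as np, cv2, pickle
from workcell import env
def snap(n,tag):
    c=env.get_calibration(n); p,d=env.grab_frame(n)
    cv2.imwrite(f'pics/{tag}.png',p[:,:,::-1]); pickle.dump((p,d,c),open(f'pics/{tag}.pkl','wb'))
def load(tag): return pickle.load(open(f'pics/{tag}.pkl','rb'))
def px(tag,u,v,z=None):
    p,d,c=load(tag); K=np.array(c['mtx']); T=np.linalg.inv(np.array(c['camera_from_world']))
    r=np.array([(u-K[0,2])/K[0,0],-(v-K[1,2])/K[1,1],-1])
    if z is None:
        dd=d[int(round(v)),int(round(u))]; return (T@np.r_[r*dd,1])[:3]
    o=T[:3,3]; w=T[:3,:3]@r; return o+w*(z-o[2])/w[2]
def crop(tag,u0,v0,u1,v1,s,out):
    p=load(tag)[0][v0:v1,u0:u1,::-1]; cv2.imwrite(f'pics/{out}.png',cv2.resize(p,None,fx=s,fy=s,interpolation=cv2.INTER_CUBIC))
E
python3 - <<'E'
from h import *
for n in('scene','top','wrist'): snap(n,n+'0')
print(env.state())
E
```

```text
pics
{'time_s': 0.15, 'qpos': array([ 7.60912562e+01,  1.83438552e+01,  8.96881107e+01,  3.50383106e-04,
        7.20414708e+01, -1.14684492e+00]), 'qvel': array([-0.11182262, -0.04537602, -0.12275195, -0.03248633, -0.00806701,
        0.00375985]), 'effort': array([-1.45345977e-03, -4.12774837e+01, -2.32154739e+01,  7.25741847e-02,
        4.32987814e-02, -7.35391131e-05]), 'ee_pos': array([126.94066597, 560.45775551, 213.32227377]), 'ee_rot': array([ 178.59321254,   89.92656255, -104.16879463]), 'force': array([0.96727567, 1.20666882, 0.13489048]), 'torque': array([-0.05155102,  0.03470829, -0.03595897]), 'gripper_width': 91.20001167753824}
```

View pics/scene0.png

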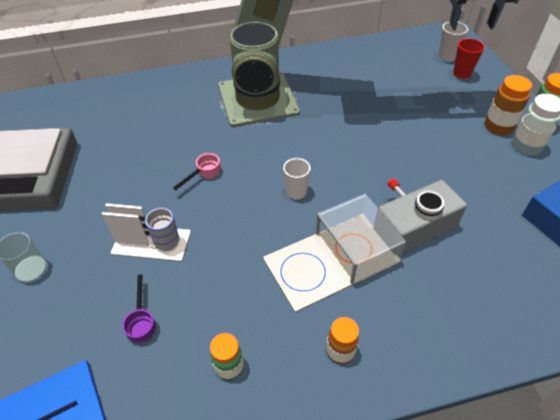

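View pics/top0.png

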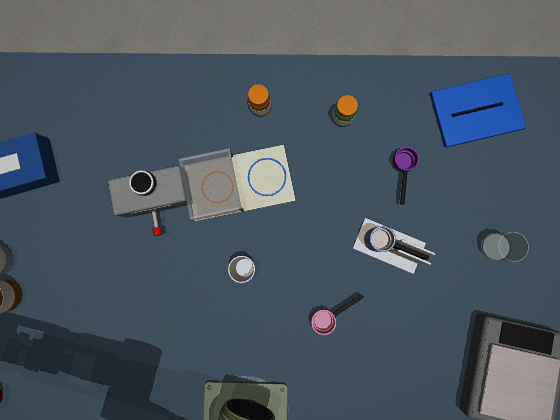

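View pics/wrist0.png

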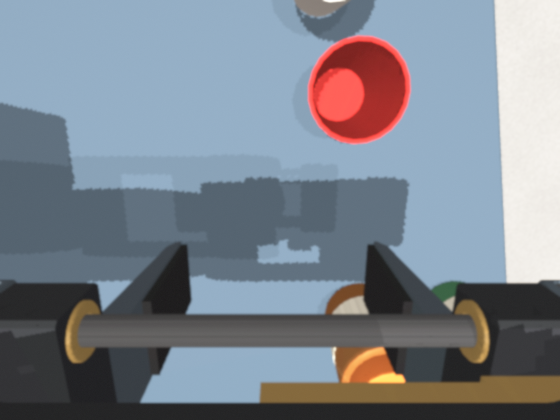

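```bash
python3 - <<'E'
from h import *
crop('top0',340,205,450,285,7,'c1'); crop('top0',100,135,310,245,3.8,'c2'); crop('scene0',90,180,220,270,6,'c3')
E
```

```text
(no output)
```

View pics/c1.png

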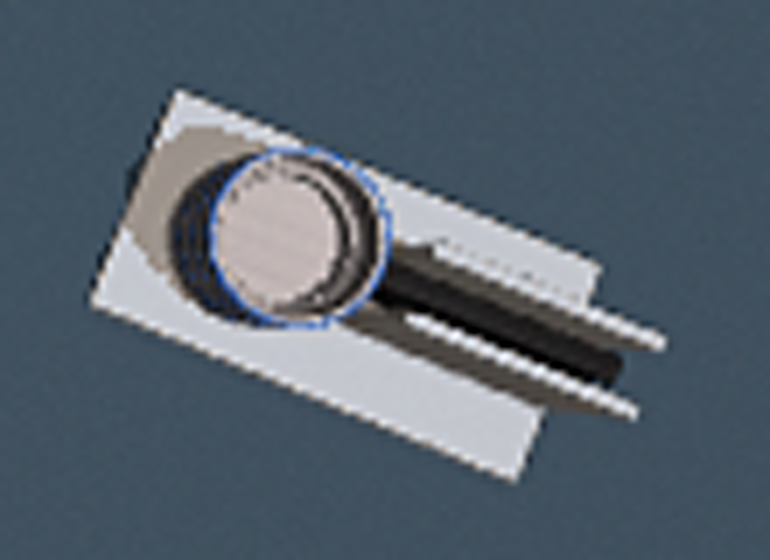

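View pics/c2.png

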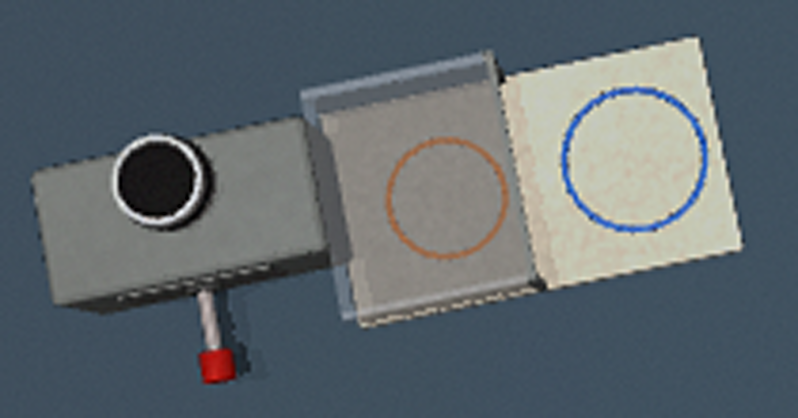

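View pics/c3.png

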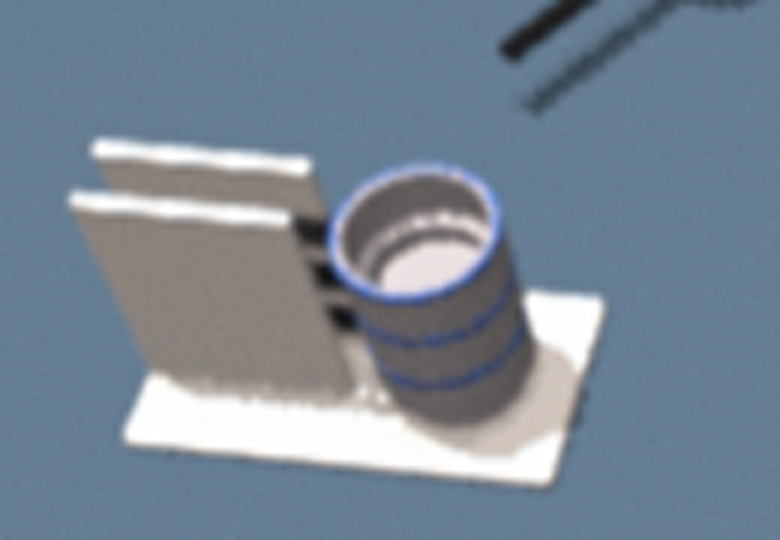

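The target is the steel dish with the blue rim, top of the nested pile in the white rack, at top-view (383,238). The pink (323,321) and purple (405,159) dishes are look-alikes and stay untouched. The blue ring is at (267,177), the orange ring at (217,187) and the red knob at (157,231).

```bash
python3 - <<'E'
from h import *
np.set_printoptions(precision=1,suppress=True)
f=lambda u0,v0,s,x,y:(u0+(x+.5)/s-.5,v0+(y+.5)/s-.5)
A=lambda x,y,z=None:px('top0',*f(340,205,7,x,y),z)
B=lambda x,y,z=None:px('top0',*f(100,135,3.8,x,y),z)
print('rim',A(302,237,96),A(211,237,96),A(392,237,96),A(302,147,96),A(302,328,96))
w=[A(435,240,112),A(664,343,112),A(408,318,112),A(636,411,112)]
print('walls',*w)
fl=[A(178,90,6),A(92,303,6),A(518,481,6)]; print('floor',*fl); print(fl[0]-fl[1],fl[2]-fl[1])
print('wallyaw',[np.degrees(np.arctan2(*(b-a)[1::-1])) for a,b in((w[0],w[1]),(w[2],w[3]),(fl[1],fl[2]))])
bl=B(635,159,8);og=B(447,198,8);print('blue',bl,'orange',og,np.linalg.norm(bl-og),np.degrees(np.arctan2(*(og-bl)[1::-1])))
pl=[B(698,38,8),B(742,247,8),B(545,290,8)];print('plate',pl, np.degrees(np.arctan2(*(pl[2]-pl[1])[1::-1])))
print('blue edges',B(562,159,8),B(708,159,8))
print('knob',B(217,366,60),B(217,366))
print('box front top', B(305,118,85),B(35,173,85),B(328,248,85),B(58,304,85))
print('hood roof',B(490,53,84),B(303,92,84),B(540,280,84))
# scene check
def S(x,y,z): return px('scene0',*f(90,180,6,x,y),z)
print('scene rim',S(414,235,96), 'depth top', px('top0',383,239))
for n,u,v,z in(('blue',303,272,8),('orange',354,248,8),('knob',394,184,60)): print(n,px('scene0',u,v,z))
for n,u,v,z in(('cup',241,267,85),('jarA',347,104,95),('jarB',259,93,95)): print(n,px('top0',u,v,z))
E
```

```text
rim [ 462.9 -318.4   96. ] [ 462.3 -288.3   96. ] [ 463.5 -348.1   96. ] [ 492.9 -318.5   96. ] [ 432.9 -318.3   96. ]
walls [ 462.4 -358.1  112. ] [ 430.4 -431.8  112. ] [ 436.8 -349.2  112. ] [ 408.3 -422.5  112. ]
floor [ 517.7 -293.1    6. ] [ 440.1 -262.3    6. ] [ 379.7 -414.3    6. ]
[ 77.7 -30.8   0. ] [ -60.4 -152.     0. ]
wallyaw [np.float64(-113.44532647091425), np.float64(-111.28061142724712), np.float64(-111.65563490386286)]
blue [618.6 -40.9   8. ] orange [589.9  86.1   8. ] 130.18936561752028 102.76127165577213
plate [array([702.6, -82. ,   8. ]), array([ 559.9, -114.3,    8. ]), array([528.5,  17.8,   8. ])] 103.38576057888734
blue edges [617.8   8.6   8. ] [619.4 -90.3   8. ]
knob [471.3 222.4  60. ] [471.2 221.1  64.6]
box front top [629.  165.8  85. ] [590.9 337.2  85. ] [546.2 147.8  85. ] [507.6 317.9  85. ]
hood roof [672.9  49.2  84. ] [646. 168.  84.] [528.4  13.3  84. ]
scene rim [ 464.8 -316.1   96. ] depth top [ 462.5 -326.4   62. ]
blue [620.2 -38.4   8. ]
orange [589.4  89.6   8. ]
knob [474.5 225.   60. ]
cup [389.5  11.1  85. ]
jarA [ 783.2 -234.1   95. ]
jarB [808.1 -22.   95. ]
```

```bash
cat >> h.py <<'E'
import json,os
from scipy.spatial.transform import Rotation as Ro
def cmd():
    if os.path.exists('cmd.json'):
        a=json.load(open('cmd.json')); return np.array(a['p']),np.array(a['R'])
def setcmd(p,R): json.dump({'p':list(map(float,p)),'R':np.array(R).tolist()},open('cmd.json','w'))
def Rdown(yaw): # jaw (tool z) along yaw
    z=np.array([np.cos(np.radians(yaw)),np.sin(np.radians(yaw)),0]);x=np.array([0,0,-1.]);return np.c_[x,np.cross(z,x),z]
def rows(wps,commit=True):
    p,R=cmd(); out=[]
    for x,y,z,yaw in wps:
        s=R.T@(np.array([x,y,z])-p)/100; w=Ro.from_matrix(R.T@Rdown(yaw)).as_rotvec()/(2*np.pi)
        out.append([float(v) for v in np.r_[s.round(3),w.round(4)]])
    o=np.array(out[-1])
    if commit: setcmd(p+R@(o[:3]*100),R@Ro.from_rotvec(o[3:]*2*np.pi).as_matrix())
    print(json.dumps(out)); 
    if np.abs(out).max()>1: print('RANGE!')
def st():
    s=env.state(); R=Ro.from_euler('xyz',s['ee_rot'],degrees=True).as_matrix()
    print('t',s['time_s'],'p',s['ee_pos'].round(1),'jawyaw',round(float(np.degrees(np.arctan2(R[1,2],R[0,2]))),2),'xaxis',R[:,0].round(3),'q',s['qpos'].round(1),'F',s['force'].round(1),'w',round(s['gripper_width'],1)); return s,R
E
python3 - <<'E'
from h import *
s,R=st(); print(R.round(3))
c=env.get_calibration('wrist');T=np.linalg.inv(np.array(c['camera_from_world']));print(T.round(2)); print('cam in tool',(R.T@(T[:3,3]-s['ee_pos'])).round(1),(R.T@T[:3,:3]).round(3)); print(c['mtx'])
E
```

```text
t 0.15 p [126.9 560.5 213.3] jawyaw 77.24 xaxis [-0.    -0.001 -1.   ] q [76.1 18.3 89.7  0.  72.  -1.1] F [1.  1.2 0.1] w 91.2
[[-0.    -0.975  0.221]
 [-0.001  0.221  0.975]
 [-1.     0.    -0.001]]
[[ 2.2000e-01 -9.3000e-01 -2.9000e-01  4.3680e+01]
 [ 9.8000e-01  2.1000e-01  7.0000e-02  5.7791e+02]
 [-0.0000e+00 -3.0000e-01  9.6000e-01  3.8188e+02]
 [ 0.0000e+00  0.0000e+00  0.0000e+00  1.0000e+00]]
cam in tool [-168.6   85.1   -1.6] [[-0.     0.295 -0.955]
 [ 0.     0.955  0.295]
 [ 1.    -0.    -0.   ]]
[[361.01861439   0.         276.88941446]
 [  0.         361.01861439 215.12553077]
 [  0.           0.           1.        ]]
```

```bash
python3 - <<'E'
from h import *
setcmd([127.054,560.803,213.976],Rdown(77.235))
W=[(210,500,215,67),(290,440,215,55),(360,360,215,42),(410,270,215,30),(440,175,215,18),(455,80,215,6),(465,-15,215,-5),(465,-110,215,-15),(463,-205,215,-22),(463,-290,215,-22)]
for w in W:
    rows([w])
E
```

```text
[[-0.01, -0.943, -0.41, 0.0284, 0.0, 0.0]]
[[-0.0, -0.971, -0.24, 0.0334, 0.0, 0.0]]
[[-0.0, -1.032, -0.253, 0.0361, 0.0, 0.0]]
RANGE!
[[-0.0, -1.004, -0.231, 0.0333, 0.0, 0.0]]
RANGE!
[[-0.0, -0.972, -0.215, 0.0333, 0.0, 0.0]]
[[-0.0, -0.95, -0.151, 0.0334, 0.0, 0.0]]
[[-0.0, -0.955, 0.0, 0.0305, 0.0, 0.0]]
[[-0.0, -0.947, 0.083, 0.0278, 0.0, 0.0]]
[[-0.0, -0.923, 0.227, 0.0195, 0.0, 0.0]]
[[-0.0, -0.788, 0.318, -0.0, 0.0, 0.0]]
```

Request:
{"op": "send_rows", "data": {
  "commands": [
    [[-0.01, -0.95, -0.4, 0.03, 0, 0], [-0.01, -0.95, -0.4, 0.03, 0, 0], [-0.01, -0.95, -0.4, 0.03, 0, 0]]
  ],
  "jaw": -1
}}

```text
time_s: 0.52
ee_pos: [212.5, 499.3, 214.9]
ee_rot: [-146.4, 90.0, -80.2]
force: [1.3, 0.1, 0.4]
gripper_width: 91.3
```

Request:
{"op": "send_rows", "data": {
  "commands": [
    [[0, -1, -0.24, 0.034, 0, 0], [0, -1, -0.24, 0.034, 0, 0], [0, -1, -0.24, 0.034, 0, 0]]
  ]
}}

```text
time_s: 0.9
ee_pos: [293.9, 438.2, 214.8]
ee_rot: [115.2, 90.0, 169.2]
force: [-0.3, 1.1, -0.0]
gripper_width: 91.6
```

Request:
{"op": "send_rows", "data": {
  "commands": [
    [[0, -1, -0.24, 0.034, 0, 0], [0, -1, -0.24, 0.034, 0, 0], [0, -1, -0.24, 0.034, 0, 0]]
  ]
}}

```text
time_s: 1.27
ee_pos: [360.2, 360.6, 214.9]
ee_rot: [93.0, 90.0, 134.9]
force: [-1.2, 1.0, 0.3]
gripper_width: 91.2
```

Request:
{"op": "send_rows", "data": {
  "commands": [
    [[0, -1, -0.24, 0.034, 0, 0], [0, -1, -0.24, 0.034, 0, 0], [0, -1, -0.24, 0.034, 0, 0]]
  ]
}}

```text
time_s: 1.65
ee_pos: [408.9, 270.6, 214.9]
ee_rot: [88.9, 89.9, 118.6]
force: [-0.4, 0.5, -1.1]
gripper_width: 91.4
```

```bash
cat >> h.py <<'E'
def app(*rs):
    for o in rs:
        p,R=cmd(); o=np.array(o,float); setcmd(p+R@(o[:3]*100),R@Ro.from_rotvec(o[3:]*2*np.pi).as_matrix())
    p,R=cmd(); print('cmd',p.round(2),'yaw',np.degrees(np.arctan2(R[1,2],R[0,2])).round(2))
E
python3 - <<'E'
from h import *
setcmd([127.054,560.803,213.976],Rdown(77.235))
a=[0,-1,-.24,.034,0,0]
app([-.01,-.95,-.4,.03,0,0],a,a,a)
st()
for w in [(440,175,215,18),(455,80,215,6),(465,-15,215,-5),(465,-110,215,-15),(463,-205,215,-22),(443,-280,220,-22)]: rows([w])
E
```

```text
cmd [409.   270.44 214.98] yaw 29.72
t 1.65 p [408.9 270.6 214.9] jawyaw 29.64 xaxis [-0.     0.001 -1.   ] q [3.210e+01 1.060e+01 1.001e+02 1.000e-01 6.920e+01 2.500e+00] F [-0.4  0.5 -1.1] w 91.4
[[-0.0, -0.983, -0.204, 0.0325, 0.0, 0.0]]
[[-0.0, -0.949, -0.151, 0.0334, 0.0, 0.0]]
[[-0.0, -0.956, 0.0, 0.0305, 0.0, 0.0]]
[[-0.0, -0.946, 0.083, 0.0278, 0.0, 0.0]]
[[-0.0, -0.923, 0.226, 0.0195, 0.0, 0.0]]
[[-0.05, -0.77, 0.096, -0.0, 0.0, 0.0]]
```

Request:
{"op": "send_rows", "data": {
  "commands": [
    [[0, -0.98, -0.2, 0.033, 0, 0], [0, -0.98, -0.2, 0.033, 0, 0], [0, -0.98, -0.2, 0.033, 0, 0]]
  ]
}}

```text
time_s: 2.02
ee_pos: [440.2, 176.0, 214.9]
ee_rot: [82.7, 89.9, 100.5]
force: [0.1, 0.7, 0.4]
gripper_width: 90.9
```

Request:
{"op": "send_rows", "data": {
  "commands": [
    [[0, -0.96, -0.15, 0.033, 0, 0], [0, -0.96, -0.15, 0.033, 0, 0], [0, -0.96, -0.15, 0.033, 0, 0]]
  ]
}}

```text
time_s: 2.4
ee_pos: [455.5, 80.4, 215.0]
ee_rot: [82.0, 89.9, 88.0]
force: [0.4, 0.1, 0.2]
gripper_width: 91.4
```

Request:
{"op": "send_rows", "data": {
  "commands": [
    [[0, -0.96, 0, 0.03, 0, 0], [0, -0.96, 0, 0.03, 0, 0], [0, -0.96, 0, 0.03, 0, 0]]
  ]
}}

```text
time_s: 2.78
ee_pos: [465.8, -15.0, 214.9]
ee_rot: [86.7, 89.9, 81.8]
force: [-0.5, 0.9, -0.6]
gripper_width: 91.2
```

Request:
{"op": "send_rows", "data": {
  "commands": [
    [[0, -0.96, 0.08, 0.028, 0, 0], [0, -0.96, 0.08, 0.028, 0, 0], [0, -0.96, 0.08, 0.028, 0, 0]]
  ]
}}

```text
time_s: 3.15
ee_pos: [465.8, -111.4, 214.8]
ee_rot: [93.7, 89.9, 78.8]
force: [-0.2, -0.6, 0.2]
gripper_width: 91.0
```

Request:
{"op": "send_rows", "data": {
  "commands": [
    [[0, -0.94, 0.23, 0.02, 0, 0], [0, -0.94, 0.23, 0.02, 0, 0], [0, -0.94, 0.23, 0.02, 0, 0]]
  ]
}}

```text
time_s: 3.52
ee_pos: [464.1, -208.1, 214.7]
ee_rot: [103.9, 89.9, 81.7]
force: [-0.1, 1.2, -0.1]
gripper_width: 91.5
```

```bash
python3 - <<'E'
from h import *
app([0,-.98,-.2,.033,0,0],[0,-.96,-.15,.033,0,0],[0,-.96,0,.03,0,0],[0,-.96,.08,.028,0,0],[0,-.94,.23,.02,0,0])
st()
rows([(463,-318,215,-22)])
E
```

```text
cmd [ 100.02 -619.54  219.98] yaw -73.86
t 3.525 p [ 464.1 -208.1  214.7] jawyaw -22.14 xaxis [ 0.     0.001 -1.   ] q [-25.5  12.3  98.    0.1  69.7  -3.4] F [-0.1  1.2 -0.1] w 91.5
[[0.05, 4.325, -1.887, -0.144, 0.0, 0.0]]
RANGE!
```

```bash
sed -i 's/commit=True/commit=False/' h.py; python3 - <<'E'
from h import *
setcmd([127.054,560.803,213.976],Rdown(77.235))
a=[0,-1,-.24,.034,0,0]
app([-.01,-.95,-.4,.03,0,0],a,a,a,[0,-.98,-.2,.033,0,0],[0,-.96,-.15,.033,0,0],[0,-.96,0,.03,0,0],[0,-.96,.08,.028,0,0],[0,-.94,.23,.02,0,0])
rows([(463,-263,215,-22),(463,-318,215,-22)])
E
```

```text
cmd [ 463.17 -209.13  214.98] yaw -22.12
[[-0.0, -0.5, 0.201, -0.0003, 0.0, 0.0], [-0.0, -1.009, 0.408, -0.0003, 0.0, 0.0]]
RANGE!
```

Request:
{"op": "send_rows", "data": {
  "commands": [
    [[0, -0.5, 0.2, 0, 0, 0], [0, -0.99, 0.4, 0, 0, 0], [0, -0.99, 0.4, 0, 0, 0], [0, -0.99, 0.4, 0, 0, 0]]
  ]
}}

```text
time_s: 4.03
ee_pos: [463.6, -313.3, 214.6]
ee_rot: [120.4, 89.9, 98.4]
force: [0.1, 0.2, 0.3]
gripper_width: 91.0
```

```bash
python3 - <<'E'
from h import *
app([0,-.99,.4,0,0,0]); st(); snap('wrist','w1')
E
```

```text
cmd [ 462.94 -315.91  214.98] yaw -22.12
t 4.025 p [ 463.6 -313.3  214.6] jawyaw -22.02 xaxis [-0.     0.002 -1.   ] q [-35.3  16.9  91.5   0.1  71.6 -13.3] F [0.1 0.2 0.3] w 91.0
```

View pics/w1.png

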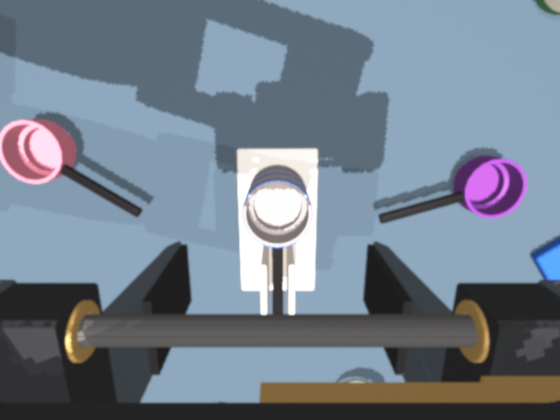

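```bash
python3 - <<'E'
from h import *
st()
crop('w1',220,140,335,320,4,'c4')
E
```

```text
t 4.075 p [ 463.5 -313.3  214.8] jawyaw -21.99 xaxis [-0.     0.002 -1.   ] q [-35.3  16.9  91.6   0.1  71.6 -13.3] F [-0.5  0.2  1.4] w 91.2
```

View pics/c4.png

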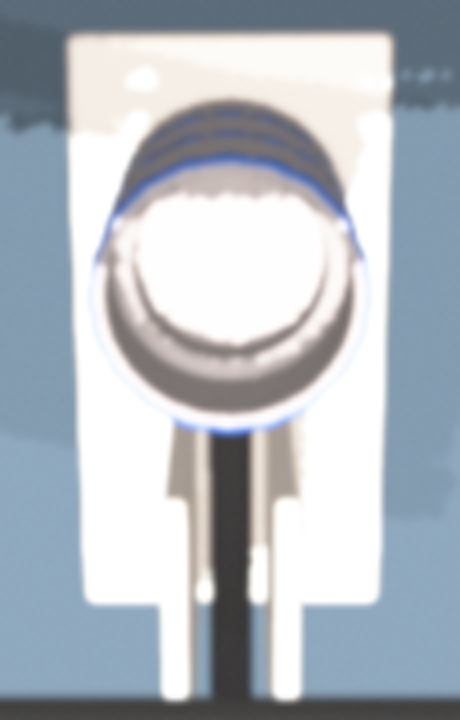

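```bash
python3 - <<'E'
from h import *
np.set_printoptions(precision=1,suppress=True)
f=lambda x,y,z:px('w1',220+(x+.5)/4-.5,140+(y+.5)/4-.5,z)
print(f(231,158,96),f(231,432,96),f(92,295,96),f(369,295,96))
print('mean',(f(231,158,96)+f(231,432,96))/2,(f(92,290,96)+f(369,290,96))/2)
a,b=f(230,440,92),f(231,690,92);print('handle yaw',np.degrees(np.arctan2(*(b-a)[1::-1])))
a,b=f(286,500,112),f(287,695,112);print('wall yaw',np.degrees(np.arctan2(*(b-a)[1::-1])))
E
```

```text
[ 472.2 -290.7   96. ] [ 449.9 -345.9   96. ] [ 434.6 -306.7   96. ] [ 488.  -328.2   96. ]
mean [ 461.1 -318.3   96. ] [ 461.7 -316.5   96. ]
handle yaw -111.78330712853818
wall yaw -111.07389186095007
```

Request:
{"op": "send_rows", "data": {
  "commands": [
    [[0, 0, 0, 0, 0, 0]]
  ]
}}

```text
time_s: 4.2
ee_pos: [463.3, -314.0, 215.1]
ee_rot: [100.0, 90.0, 78.0]
force: [-0.9, 0.0, -0.3]
gripper_width: 91.5
```

```bash
python3 - <<'E'
from h import *
s,R=st(); setcmd([463.4,-313.7,214.9],Rdown(-22.02))
rows([(462.5,-317.7,150,-22),(462.5,-317.7,120,-22)])
E
```

```text
t 4.2 p [ 463.3 -314.   215.1] jawyaw -22.0 xaxis [ 0.     0.001 -1.   ] q [-35.3  16.9  91.5   0.   71.6 -13.3] F [-0.9  0.  -0.3] w 91.5
[[0.649, -0.04, 0.007, -0.0001, 0.0, 0.0], [0.949, -0.04, 0.007, -0.0001, 0.0, 0.0]]
```

Request:
{"op": "send_rows", "data": {
  "commands": [
    [[0.4, -0.04, 0.007, 0, 0, 0], [0.7, -0.04, 0.007, 0, 0, 0], [0.95, -0.04, 0.007, 0, 0, 0], [0.95, -0.04, 0.007, 0, 0, 0]]
  ]
}}

```text
time_s: 4.7
ee_pos: [461.1, -318.1, 118.5]
ee_rot: [162.0, 89.7, 139.9]
force: [-0.2, -0.5, 0.6]
gripper_width: 91.5
```

```bash
python3 - <<'E'
from h import *
app([.95,-.04,.007,0,0,0]); st(); snap('wrist','w2'); rows([(462.5,-317.7,90,-22),(462.5,-317.7,74,-22)])
E
```

```text
cmd [ 462.55 -317.67  119.9 ] yaw -22.02
t 4.7 p [ 461.1 -318.1  118.5] jawyaw -22.07 xaxis [-0.003  0.003 -1.   ] q [-35.8  21.5  99.5   0.   59.2 -13.7] F [-0.2 -0.5  0.6] w 91.5
[[0.299, -0.0, -0.0, -0.0001, 0.0, 0.0], [0.459, -0.0, -0.0, -0.0001, 0.0, 0.0]]
```

View pics/w2.png

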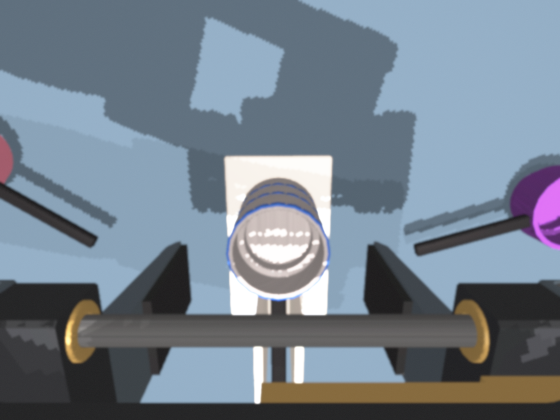

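The dish sits centred between the fingers (rim centre at about (279,250), fingers symmetric about 278). Next is the descent.

Request:
{"op": "send_rows", "data": {
  "commands": [
    [[0.1, 0, 0, 0, 0, 0], [0.2, 0, 0, 0, 0, 0], [0.3, 0, 0, 0, 0, 0], [0.4, 0, 0, 0, 0, 0], [0.46, 0, 0, 0, 0, 0], [0.46, 0, 0, 0, 0, 0], [0.46, 0, 0, 0, 0, 0]]
  ]
}}

```text
time_s: 5.62
ee_pos: [462.3, -320.0, 74.1]
ee_rot: [-6.1, 90.0, -28.3]
force: [-0.2, -0.8, 0.4]
gripper_width: 91.1
```

```bash
python3 - <<'E'
from h import *
app([.46,0,0,0,0,0]); st()
E
```

```text
cmd [ 462.55 -317.67   73.9 ] yaw -22.02
t 5.625 p [ 462.3 -320.    74.1] jawyaw -22.12 xaxis [ 0. -0. -1.] q [-35.9  24.3 102.5   0.   53.2 -13.7] F [-0.2 -0.8  0.4] w 91.1
```

Request:
{"op": "send_rows", "data": {
  "commands": [
    [[0, 0, 0, 0, 0, 0], [0, 0, 0, 0, 0, 0], [0, 0, 0, 0, 0, 0], [0, 0, 0, 0, 0, 0], [0, 0, 0, 0, 0, 0], [0, 0, 0, 0, 0, 0]]
  ],
  "jaw": 1,
  "force": 25
}}

```text
time_s: 6.38
ee_pos: [462.0, -319.8, 74.0]
ee_rot: [128.3, 90.0, 106.2]
force: [-0.4, 0.1, 0.1]
gripper_width: 59.8
```

```bash
python3 - <<'E'
from h import *
st()
E
```

```text
t 6.375 p [ 462.  -319.8   74. ] jawyaw -22.12 xaxis [-0.  0. -1.] q [-35.9  24.3 102.6   0.   53.2 -13.7] F [-0.4  0.1  0.1] w 59.8
```

Request:
{"op": "send_rows", "data": {
  "commands": [
    [[-0.04, 0, 0, 0, 0, 0], [-0.08, 0, 0, 0, 0, 0], [-0.14, 0, 0, 0, 0, 0], [-0.2, 0, 0, 0, 0, 0], [-0.26, 0, 0, 0, 0, 0], [-0.34, 0, 0, 0, 0, 0], [-0.45, 0, 0, 0, 0, 0], [-0.56, 0, 0, 0, 0, 0], [-0.66, 0, 0, 0, 0, 0], [-0.66, 0, 0, 0, 0, 0]]
  ]
}}

```text
time_s: 7.62
ee_pos: [462.6, -320.2, 141.0]
ee_rot: [-11.7, 89.9, -33.8]
force: [-0.2, -0.2, -0.7]
gripper_width: 59.8
```

```bash
python3 - <<'E'
from h import *
setcmd([462.2,-319.9,73.9],Rdown(-22.1)); app([-.66,0,0,0,0,0])
st(); snap('wrist','w3'); snap('scene','s3'); crop('s3',60,130,260,280,4,'c5')
E
```

```text
cmd [ 462.2 -319.9  139.9] yaw -22.1
t 7.625 p [ 462.6 -320.2  141. ] jawyaw -22.12 xaxis [ 0.002 -0.001 -1.   ] q [-35.9  20.3  97.7   0.   61.8 -13.7] F [-0.2 -0.2 -0.7] w 59.8
```

View pics/c5.png

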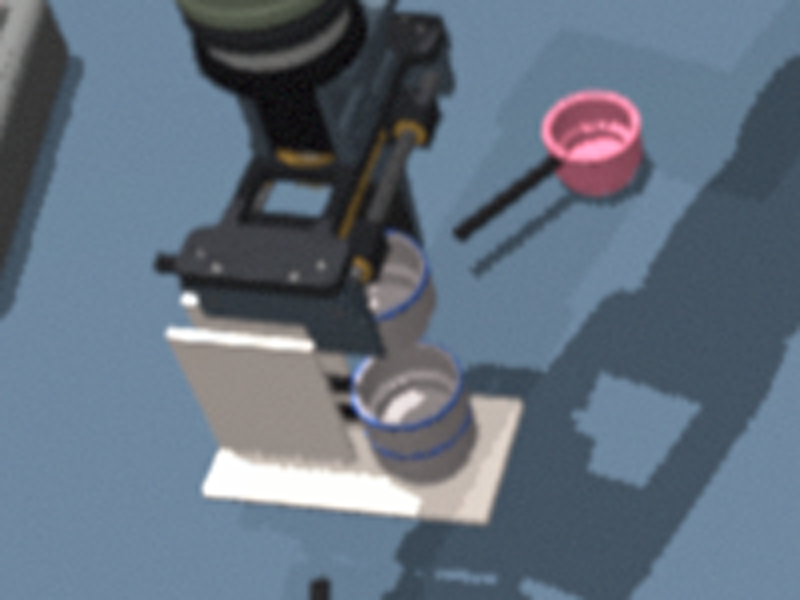

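View pics/w3.png

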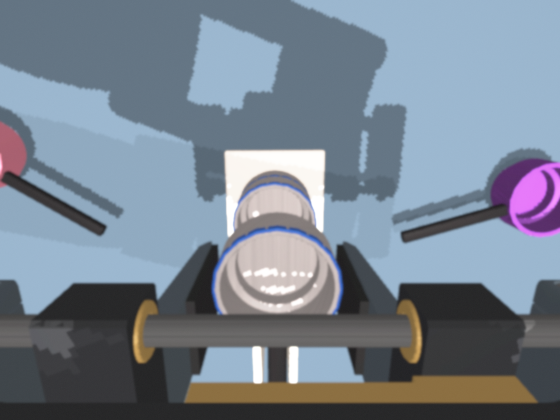

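```bash
python3 - <<'E'
from h import *
s,R=st()
for u,v in((278,229),(215,285),(341,285)):
    p=px('w3',u,v,163); print(p.round(1),(R.T@(p-s['ee_pos'])).round(1))
crop('w3',190,200,370,330,4.4,'c6')
W=[(470,-240,150,-15),(530,-160,150,-5),(575,-100,150,5),(616,-45,150,13)]
E
```

```text
t 7.725 p [ 461.9 -319.8  139.8] jawyaw -22.13 xaxis [-0.  0. -1.] q [-35.9  20.4  97.8   0.   61.8 -13.7] F [-0.1  0.  -1.1] w 59.8
[ 474.  -291.5  163. ] [-23.2  30.7   0.5]
[ 437.5 -305.7  163. ] [-23.1   3.9 -27.9]
[ 490.3 -327.2  163. ] [-23.2   3.8  29.1]
```

View pics/c6.png

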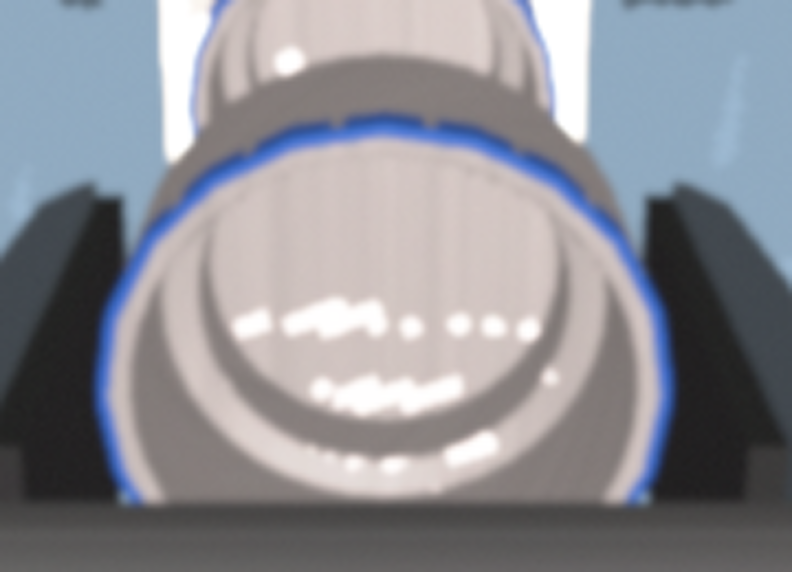

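```bash
python3 - <<'E'
from h import *
setcmd([462.0,-319.9,139.8],Rdown(-22.12)); p0=cmd()
W=[(490,-240,140,-14),(535,-170,140,-5),(580,-105,140,4),(619.3,-41.5,140,13)]
for w in W:
    rows([w]); setcmd(w[:3],Rdown(w[3]))
setcmd(*p0)
E
```

```text
[[-0.002, 0.846, -0.041, -0.0226, 0.0, 0.0]]
[[0.0, 0.788, 0.267, -0.025, 0.0, 0.0]]
[[0.0, 0.687, 0.392, -0.025, 0.0, 0.0]]
[[0.0, 0.606, 0.436, -0.025, 0.0, 0.0]]
```

Request:
{"op": "send_rows", "data": {
  "commands": [
    [[0, 0.15, -0.01, -0.005, 0, 0], [0, 0.4, -0.02, -0.01, 0, 0], [0, 0.65, -0.03, -0.016, 0, 0], [0, 0.85, -0.04, -0.0225, 0, 0]]
  ]
}}

```text
time_s: 8.22
ee_pos: [490.5, -237.8, 139.5]
ee_rot: [147.0, 89.9, 133.2]
force: [-0.5, 0.5, -1.1]
gripper_width: 59.4
```

Request:
{"op": "send_rows", "data": {
  "commands": [
    [[0, 0.26, 0.09, -0.008, 0, 0], [0, 0.53, 0.18, -0.016, 0, 0], [0, 0.79, 0.27, -0.025, 0, 0]]
  ]
}}

```text
time_s: 8.6
ee_pos: [536.1, -168.0, 139.7]
ee_rot: [145.0, 90.0, 140.1]
force: [0.2, 0.2, -2.1]
gripper_width: 59.8
```

Request:
{"op": "send_rows", "data": {
  "commands": [
    [[0, 0.23, 0.13, -0.008, 0, 0], [0, 0.46, 0.26, -0.016, 0, 0], [0, 0.69, 0.39, -0.025, 0, 0]]
  ]
}}

```text
time_s: 8.98
ee_pos: [580.9, -102.7, 139.7]
ee_rot: [150.8, 90.0, 155.0]
force: [0.5, -0.1, -1.6]
gripper_width: 59.8
```

Request:
{"op": "send_rows", "data": {
  "commands": [
    [[0, 0.2, 0.14, -0.008, 0, 0], [0, 0.4, 0.28, -0.016, 0, 0], [0, 0.55, 0.39, -0.022, 0, 0], [0, 0.61, 0.44, -0.025, 0, 0], [0, 0.61, 0.44, -0.025, 0, 0], [0, 0.61, 0.44, -0.025, 0, 0]]
  ]
}}

```text
time_s: 9.72
ee_pos: [619.9, -40.9, 139.9]
ee_rot: [-168.7, 90.0, -155.8]
force: [0.2, -0.2, -1.8]
gripper_width: 60.0
```

```bash
python3 - <<'E'
from h import *
app([0,.85,-.04,-.0225,0,0],[0,.79,.27,-.025,0,0],[0,.69,.39,-.025,0,0],[0,.61,.44,-.025,0,0]); st(); snap('wrist','w4'); snap('top','t4'); st()
E
```

```text
cmd [620.18 -40.31 139.8 ] yaw 12.98
t 9.725 p [619.9 -40.9 139.9] jawyaw 12.94 xaxis [-0. -0. -1.] q [ -4.8  25.4  89.6  -0.   65.  -17.8] F [ 0.2 -0.2 -1.8] w 60.0
t 9.825 p [620. -41. 140.] jawyaw 12.92 xaxis [-0. -0. -1.] q [ -4.8  25.4  89.6  -0.   65.  -17.8] F [ 0.3 -0.5 -0.9] w 60.0
```

View pics/w4.png

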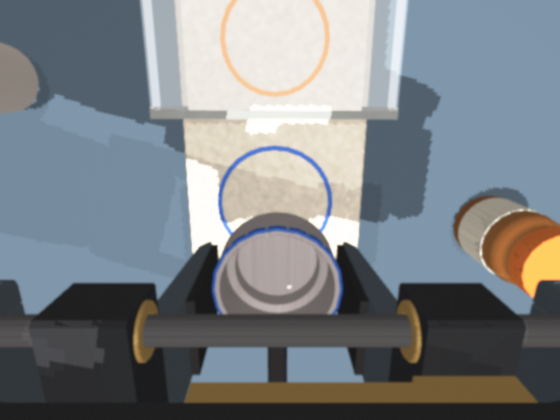

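```bash
python3 - <<'E'
from h import *
f=lambda u,v:px('w4',u,v,8).round(1)
print('blue',f(219,202),f(332,202),f(276,147)); print('c',(f(219,202)+f(332,202))/2)
print('orange',f(221,37),f(329,37),f(275,95))
yd=np.array([-.225,.974,0]); print(f(276,147)-50*yd, f(275,95)+42*yd)
a,b=f(186,122),f(192,250);print('plate side yaw',np.degrees(np.arctan2(*(a-b)[1::-1])),np.degrees(np.arctan2(*(f(367,122)-f(360,250))[1::-1])))
a,b=f(152,118),f(397,118);
E
```

```text
blue [569.2 -50.5   8. ] [664.1 -28.6   8. ] [606.6   6.2   8. ]
c [616.65 -39.55   8.  ]
orange [547.7  77.1   8. ] [627.3  95.3   8. ] [596.8  45.6   8. ]
[617.85 -42.5    8.  ] [587.35   86.508   8.   ]
plate side yaw 101.43085198393608 103.92394787660594
```

Request:
{"op": "send_rows", "data": {
  "commands": [
    [[0.2, 0, 0, 0, 0, 0], [0.4, 0, 0, 0, 0, 0], [0.6, 0, 0, 0, 0, 0], [0.8, 0, 0, 0, 0, 0], [0.95, 0, 0, 0, 0, 0], [1, 0, 0, 0, 0, 0], [1, 0, 0, 0, 0, 0]]
  ]
}}

```text
time_s: 10.7
ee_pos: [620.4, -40.4, 40.0]
ee_rot: [29.4, 90.0, 42.4]
force: [-0.4, 0.3, -1.1]
gripper_width: 59.6
```

Request:
{"op": "send_rows", "data": {
  "commands": [
    [[0.04, 0, 0, 0, 0, 0], [0.08, 0, 0, 0, 0, 0], [0.11, 0, 0, 0, 0, 0], [0.13, 0, 0, 0, 0, 0], [0.15, 0, 0, 0, 0, 0], [0.15, 0, 0, 0, 0, 0], [0.15, 0, 0, 0, 0, 0]]
  ]
}}

```text
time_s: 11.58
ee_pos: [620.4, -40.3, 25.0]
ee_rot: [4.9, 90.0, 17.8]
force: [0.5, -0.5, -0.8]
gripper_width: 59.7
```

```bash
python3 - <<'E'
from h import *
setcmd([620,-41,139.9],Rdown(12.93)); app([1,0,0,0,0,0],[.15,0,0,0,0,0]); st()
E
```

```text
cmd [620.  -41.   24.9] yaw 12.93
t 11.575 p [620.4 -40.3  25. ] jawyaw 12.97 xaxis [ 0.  0. -1.] q [ -4.8  31.9  97.    0.   51.  -17.8] F [ 0.5 -0.5 -0.8] w 59.7
```

Request:
{"op": "send_rows", "data": {
  "commands": [
    [[0.005, 0, 0, 0, 0, 0], [0.01, 0, 0, 0, 0, 0], [0.013, 0, 0, 0, 0, 0], [0.013, 0, 0, 0, 0, 0]]
  ]
}}

```text
time_s: 12.08
ee_pos: [620.4, -40.3, 24.0]
ee_rot: [-3.0, 90.0, 10.0]
force: [0.1, -0.3, 1.9]
gripper_width: 59.6
```

Request:
{"op": "send_rows", "data": {
  "commands": [
    [[0, 0, 0, 0, 0, 0], [0, 0, 0, 0, 0, 0], [0, 0, 0, 0, 0, 0], [0, 0, 0, 0, 0, 0], [0, 0, 0, 0, 0, 0], [0, 0, 0, 0, 0, 0]]
  ],
  "jaw": -1
}}

```text
time_s: 12.82
ee_pos: [620.3, -40.3, 23.6]
ee_rot: [66.3, 90.0, 79.3]
force: [0.2, -1.7, 0.9]
gripper_width: 91.2
```

Request:
{"op": "send_rows", "data": {
  "commands": [
    [[-0.1, 0, 0, 0, 0, 0], [-0.3, 0, 0, 0, 0, 0], [-0.6, 0, 0, 0, 0, 0], [-0.9, 0, 0, 0, 0, 0], [-0.9, 0, 0, 0, 0, 0]]
  ]
}}

```text
time_s: 13.45
ee_pos: [622.3, -40.5, 116.9]
ee_rot: [-17.1, 89.6, -4.1]
force: [-0.6, -0.3, -0.3]
gripper_width: 91.4
```

```bash
python3 - <<'E'
from h import *
st(); snap('wrist','w5'); snap('top','t5'); st()
E
```

```text
t 13.45 p [622.3 -40.5 116.9] jawyaw 12.98 xaxis [ 0.007 -0.    -1.   ] q [ -4.8  26.5  91.3   0.   61.7 -17.8] F [-0.6 -0.3 -0.3] w 91.4
t 13.55 p [620.  -40.3 113.6] jawyaw 12.98 xaxis [-0.  0. -1.] q [ -4.8  26.7  91.6   0.   61.7 -17.8] F [0.3 0.4 0.1] w 91.1
```

View pics/w5.png

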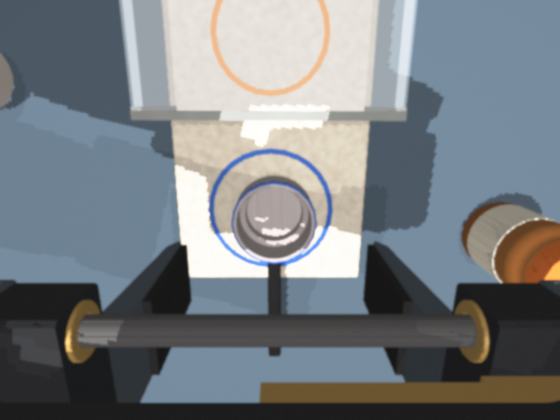

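View pics/t5.png

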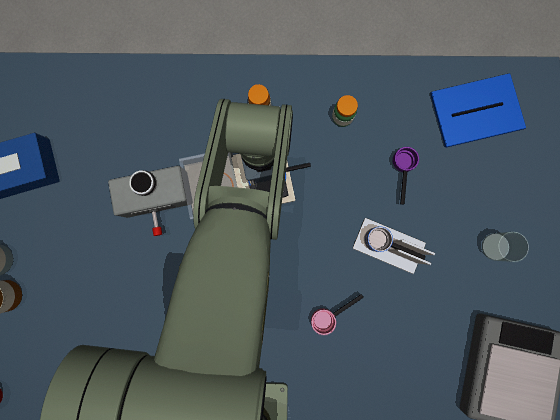

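```bash
python3 - <<'E'
from h import *
snap('wrist','w6'); s,R=st()
crop('w6',190,130,350,365,2.5,'c7')
E
```

```text
t 13.6 p [619.5 -40.2 112.8] jawyaw 12.98 xaxis [-0.002  0.    -1.   ] q [ -4.8  26.7  91.6   0.   61.7 -17.8] F [-0.2 -0.2 -0.2] w 91.3
```

View pics/c7.png

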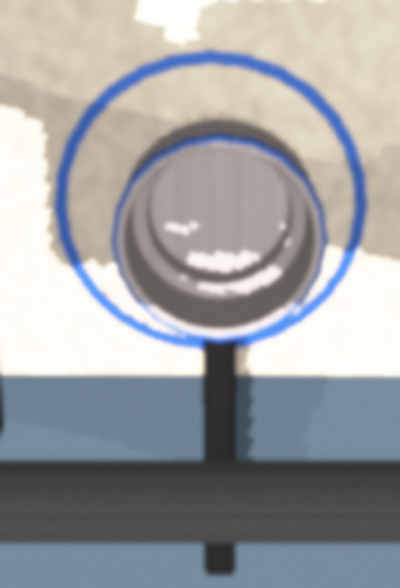

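```bash
python3 - <<'E'
from h import *
f=lambda x,y,z:px('w6',190+(x+.5)/2.5-.5,130+(y+.5)/2.5-.5,z)
yd=np.array([-.225,.974,0])
r=lambda a:a.round(1)
print('rim',r((f(113,238,46)+f(326,238,46))/2),r((f(219,137,46)+f(219,341,46))/2))
print('blue',r((f(55,196,8)+f(366,196,8))/2),r((f(210,52,8)+f(210,345,8))/2))
a,b=f(220,350,42),f(220,570,42); print('handle',r(a),r(b),np.degrees(np.arctan2(*(b-a)[1::-1])))
E
```

```text
rim [618.2 -37.5  46. ] [618.3 -38.9  46. ]
blue [615.2 -37.1   8. ] [615.8 -40.3   8. ]
handle [626.4 -72.5  42. ] [ 643.7 -147.2   42. ] -76.97270218708148
```

Request:
{"op": "send_rows", "data": {
  "commands": [
    [[0, -0.3, 0, 0, 0, 0], [0, -0.6, 0.005, 0, 0, 0], [0, -0.85, 0.005, 0, 0, 0], [0, -0.94, 0.005, 0, 0, 0], [0.2, -0.94, 0.005, 0, 0, 0], [0.4, -0.94, 0.005, 0, 0, 0], [0.6, -0.94, 0.005, 0, 0, 0], [0.8, -0.94, 0.005, 0, 0, 0], [0.9, -0.94, 0.005, 0, 0, 0], [0.935, -0.94, 0.005, 0, 0, 0], [0.935, -0.94, 0.005, 0, 0, 0], [0.935, -0.94, 0.005, 0, 0, 0]]
  ]
}}

```text
time_s: 15.1
ee_pos: [642.4, -131.8, 20.9]
ee_rot: [-20.0, 89.9, -7.0]
force: [1.0, -0.0, -0.6]
gripper_width: 91.2
```

```bash
python3 - <<'E'
from h import *
s,R=st(); snap('wrist','w7')
d=R.T@(np.array([620,-38.8,0])-s['ee_pos']); print(d.round(1))
E
```

```text
t 15.1 p [ 642.4 -131.8   20.9] jawyaw 12.97 xaxis [ 0.001 -0.    -1.   ] q [-12.6  34.7  92.2   0.   53.  -25.6] F [ 1.  -0.  -0.6] w 91.2
[20.9 95.7 -1. ]
```

View pics/w7.png

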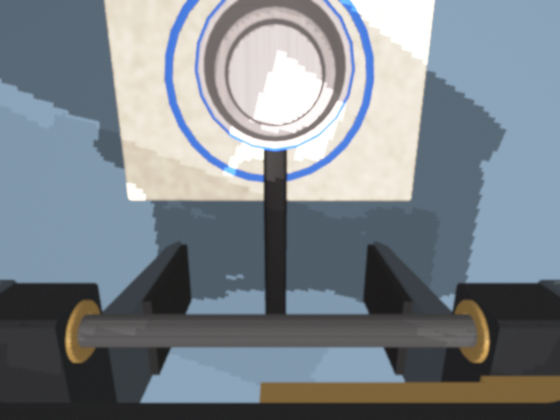

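Request:
{"op": "send_rows", "data": {
  "commands": [
    [[0, 0, -0.01, 0, 0, 0], [0, 0, -0.01, 0, 0, 0], [0, 0, -0.01, 0, 0, 0], [0, 0, -0.01, 0, 0, 0], [0, 0, -0.01, 0, 0, 0], [0, 0, -0.01, 0, 0, 0], [0, 0, -0.01, 0, 0, 0], [0, 0, -0.01, 0, 0, 0], [0, 0, -0.01, 0, 0, 0]]
  ],
  "jaw": 1,
  "force": 40
}}

```text
time_s: 16.27
ee_pos: [640.9, -132.0, 20.1]
ee_rot: [40.3, 90.0, 53.3]
force: [-0.3, -0.6, 0.4]
gripper_width: 9.5
```

```bash
python3 - <<'E'
from h import *
s,R=st()
E
```

```text
t 16.275 p [ 640.9 -132.    20.1] jawyaw 12.98 xaxis [ 0.  0. -1.] q [-12.6  34.7  92.4   0.   53.  -25.6] F [-0.3 -0.6  0.4] w 9.5
```

Request:
{"op": "send_rows", "data": {
  "commands": [
    [[-0.02, 0, 0, 0, 0, 0], [-0.04, 0, 0, 0, 0, 0], [-0.06, 0, 0, 0, 0, 0], [-0.06, 0, 0, 0, 0, 0]]
  ]
}}

```text
time_s: 16.77
ee_pos: [641.0, -132.1, 26.4]
ee_rot: [-20.1, 90.0, -7.1]
force: [-0.0, 0.0, -0.6]
gripper_width: 9.7
```

```bash
python3 - <<'E'
from h import *
s,R=st(); snap('scene','s8'); snap('wrist','w8'); crop('s8',240,160,440,310,4,'c8')
E
```

```text
t 16.775 p [ 641.  -132.1   26.4] jawyaw 12.98 xaxis [ 0. -0. -1.] q [-12.6  34.3  92.1   0.   53.6 -25.6] F [-0.   0.  -0.6] w 9.7
```

View pics/c8.png

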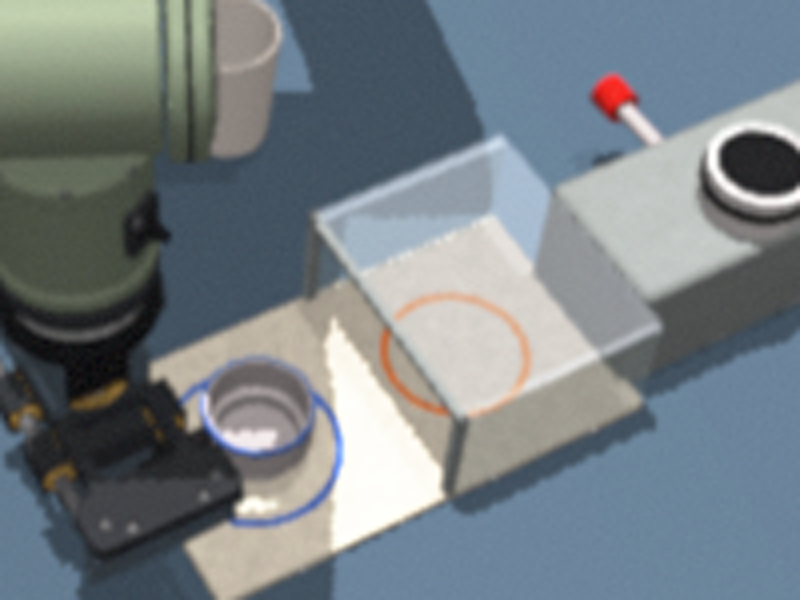

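View pics/w8.png

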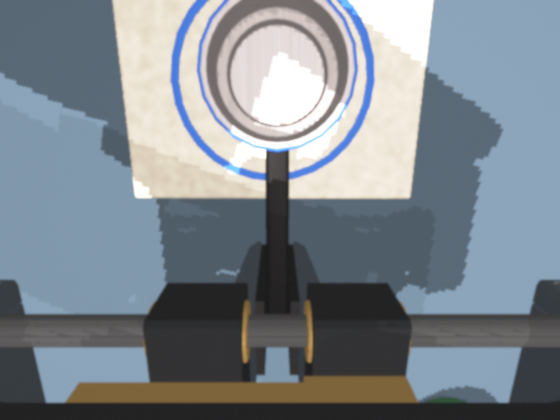

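Request:
{"op": "send_rows", "data": {
  "commands": [
    [[0, 0.06, -0.002, 0, 0, 0], [0, 0.16, -0.005, 0, 0, 0], [0, 0.28, -0.008, 0, 0, 0], [0, 0.4, -0.012, 0, 0, 0], [0, 0.52, -0.016, 0, 0, 0], [0, 0.64, -0.02, 0, 0, 0], [0, 0.76, -0.025, 0, 0, 0], [0, 0.88, -0.025, 0, 0, 0], [0, 0.95, -0.025, 0, 0, 0]]
  ]
}}

```text
time_s: 18.0
ee_pos: [616.9, -39.1, 26.1]
ee_rot: [108.9, 90.0, 121.9]
force: [-0.6, -0.2, -2.2]
gripper_width: 9.7
```

Request:
{"op": "send_rows", "data": {
  "commands": [
    [[0, 0.1, 0, 0, 0, 0], [0, 0.2, 0, 0, 0, 0], [0, 0.29, 0, 0, 0, 0], [0, 0.34, 0, 0, 0, 0], [0, 0.35, 0, 0, 0, 0], [0, 0.35, 0, 0, 0, 0], [0, 0.35, 0, 0, 0, 0]]
  ]
}}

```text
time_s: 18.88
ee_pos: [609.3, -6.1, 26.1]
ee_rot: [9.7, 90.0, 22.7]
force: [-0.3, 1.1, -1.7]
gripper_width: 9.2
```

```bash
python3 - <<'E'
from h import *
s,R=st(); snap('scene','s9'); snap('wrist','w9'); crop('s9',280,180,420,300,5.5,'c9'); crop('w9',180,0,380,320,2.4,'c10')
print(R.T@(s['ee_pos']-np.array([641,-132.1,26.4])))
E
```

```text
t 18.875 p [609.3  -6.1  26.1] jawyaw 12.96 xaxis [ 0.  0. -1.] q [ -1.7  31.   98.7   0.   50.3 -14.6] F [-0.3  1.1 -1.7] w 9.2
[  0.27539729 129.84462205  -2.61484586]
```

View pics/c9.png

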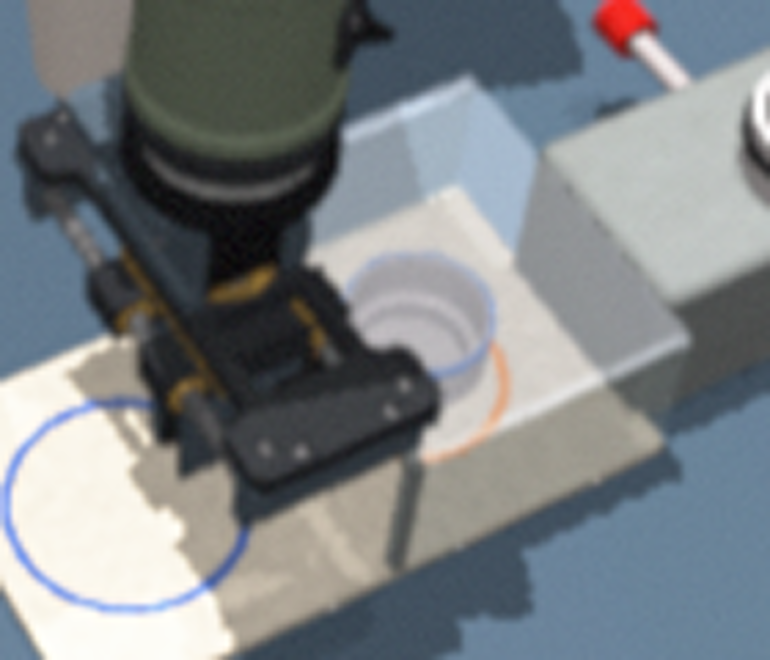

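View pics/c10.png

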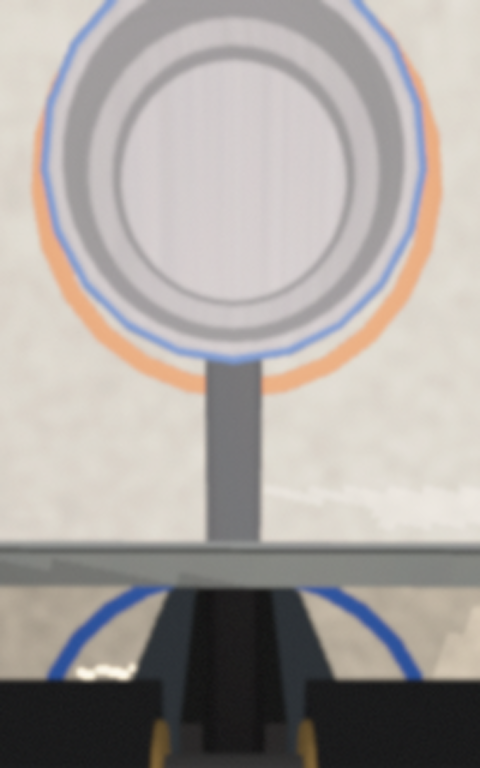

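```bash
python3 - <<'E'
from h import *
f=lambda x,y,z:px('w9',180+(x+.5)/2.4-.5,(y+.5)/2.4-.5,z)
s,R=st(); yd=R[:,1]
g=lambda p:(R.T@(p-s['ee_pos']))[1:].round(1)
print('ring',g(f(236,393,8)+42*yd),g((f(32,185,8)+f(442,185,8))/2)); print('dish',g(f(234,362,52)+30*yd),g((f(42,160,52)+f(427,160,52))/2))
E
```

```text
t 18.975 p [609.3  -6.1  26.1] jawyaw 12.96 xaxis [ 0.  0. -1.] q [ -1.7  31.   98.7   0.   50.3 -14.6] F [-0.2 -0.2 -0.7] w 9.5
ring [95.4 -1. ] [95.4 -0.8]
dish [95.5 -1.4] [96.1 -1.4]
```

Request:
{"op": "send_rows", "data": {
  "commands": [
    [[0.015, 0, 0, 0, 0, 0], [0.03, 0, 0, 0, 0, 0], [0.045, 0, 0, 0, 0, 0], [0.055, 0, 0, 0, 0, 0], [0.062, 0, 0, 0, 0, 0], [0.062, 0, 0, 0, 0, 0], [0.062, 0, 0, 0, 0, 0]]
  ]
}}

```text
time_s: 19.85
ee_pos: [609.3, -5.9, 20.1]
ee_rot: [-1.1, 90.0, 11.8]
force: [-1.4, -0.9, -0.2]
gripper_width: 9.5
```

Request:
{"op": "send_rows", "data": {
  "commands": [
    [[0.002, 0, 0, 0, 0, 0], [0.002, 0, 0, 0, 0, 0], [0.002, 0, 0, 0, 0, 0], [0.002, 0, 0, 0, 0, 0], [0.002, 0, 0, 0, 0, 0], [0.002, 0, 0, 0, 0, 0]]
  ],
  "jaw": -0.3
}}

```text
time_s: 20.6
ee_pos: [609.3, -5.9, 19.8]
ee_rot: [35.3, 90.0, 48.3]
force: [-0.4, -0.4, 0.3]
gripper_width: 59.2
```

Request:
{"op": "send_rows", "data": {
  "commands": [
    [[-0.1, 0, 0, 0, 0, 0], [-0.3, 0, 0, 0, 0, 0], [-0.6, 0, 0, 0, 0, 0], [-0.9, 0, 0, 0, 0, 0], [-1, 0, 0, 0, 0, 0], [-1, 0, 0, 0, 0, 0]]
  ]
}}

```text
time_s: 21.35
ee_pos: [609.5, -5.9, 120.3]
ee_rot: [-9.6, 89.9, 3.4]
force: [-0.4, 0.5, -0.2]
gripper_width: 59.5
```

```bash
python3 - <<'E'
from h import *
st(); snap('wrist','w10'); snap('scene','s10'); crop('s10',280,170,430,290,5.2,'c11')
E
```

```text
t 21.35 p [609.5  -5.9 120.3] jawyaw 12.97 xaxis [ 0.001  0.    -1.   ] q [ -1.6  25.3  92.8   0.   61.7 -14.6] F [-0.4  0.5 -0.2] w 59.5
```

View pics/w10.png

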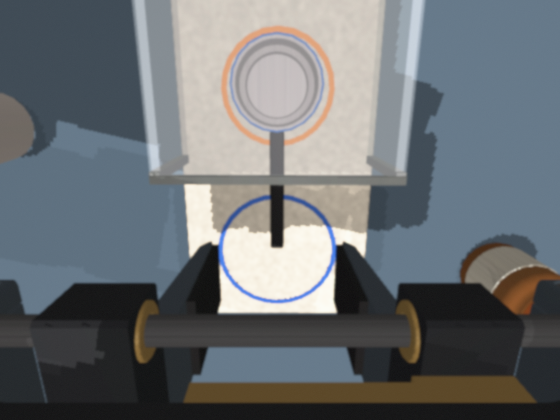

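View pics/c11.png

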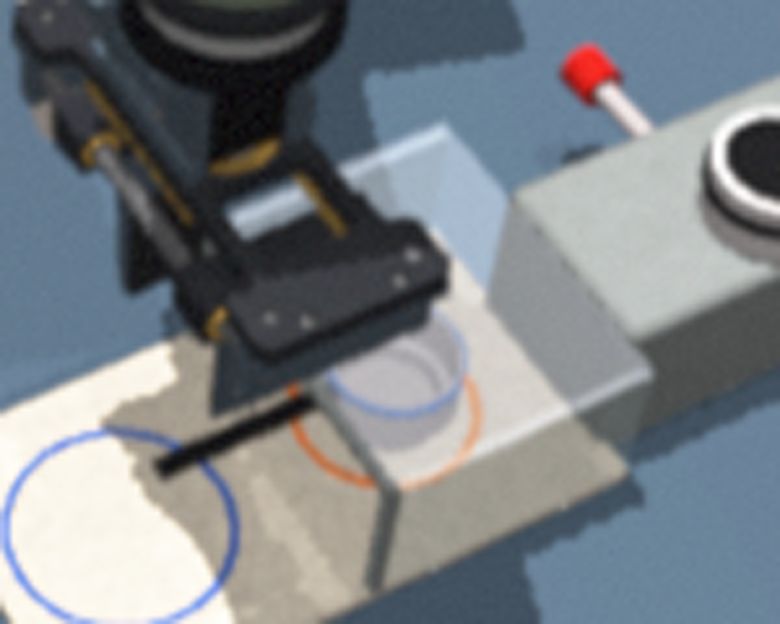

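```bash
python3 - <<'E'
from h import *
setcmd([609.4,-5.9,120],Rdown(12.97)); 
for w in [(555,60,170,43),(500,140,170,73),(471,223,170,103)]:
    rows([w]); setcmd(w[:3],Rdown(w[3]))
setcmd([609.4,-5.9,120],Rdown(12.97)); 
E
```

```text
[[-0.5, 0.764, -0.382, -0.0834, 0.0, 0.0]]
[[0.0, 0.96, 0.143, -0.0833, 0.0, 0.0]]
[[0.0, 0.52, 0.709, -0.0833, 0.0, 0.0]]
```

Request:
{"op": "send_rows", "data": {
  "commands": [
    [[-0.3, 0.1, -0.05, -0.02, 0, 0], [-0.5, 0.35, -0.2, -0.045, 0, 0], [-0.5, 0.6, -0.3, -0.065, 0, 0], [-0.5, 0.76, -0.38, -0.083, 0, 0], [-0.5, 0.76, -0.38, -0.083, 0, 0]]
  ]
}}

```text
time_s: 22.08
ee_pos: [554.0, 60.2, 168.6]
ee_rot: [140.0, 89.9, -177.1]
force: [0.5, -0.5, 0.1]
gripper_width: 59.3
```

Request:
{"op": "send_rows", "data": {
  "commands": [
    [[0, 0.3, 0.05, -0.025, 0, 0], [0, 0.6, 0.1, -0.05, 0, 0], [0, 0.85, 0.13, -0.07, 0, 0], [0, 0.96, 0.14, -0.083, 0, 0], [0, 0.96, 0.14, -0.083, 0, 0]]
  ]
}}

```text
time_s: 22.7
ee_pos: [500.2, 139.4, 169.1]
ee_rot: [138.6, 89.9, -148.8]
force: [0.4, 0.5, 1.1]
gripper_width: 59.0
```

Request:
{"op": "send_rows", "data": {
  "commands": [
    [[0, 0.15, 0.2, -0.025, 0, 0], [0, 0.3, 0.4, -0.05, 0, 0], [0, 0.42, 0.58, -0.07, 0, 0], [0, 0.5, 0.68, -0.083, 0, 0], [0, 0.52, 0.71, -0.083, 0, 0], [0, 0.52, 0.71, -0.083, 0, 0], [0, 0.52, 0.71, -0.083, 0, 0]]
  ]
}}

```text
time_s: 23.58
ee_pos: [472.0, 222.1, 169.6]
ee_rot: [167.1, 90.0, -90.4]
force: [-0.6, 0.0, 0.0]
gripper_width: 59.5
```

```bash
python3 - <<'E'
from h import *
app([-.5,.76,-.38,-.083,0,0],[0,.96,.14,-.083,0,0],[0,.52,.71,-.083,0,0]); st(); snap('wrist','w11'); st()
E
```

```text
cmd [471.71 222.77 170.  ] yaw 102.61
t 23.575 p [472.  222.1 169.6] jawyaw 102.5 xaxis [-0. -0. -1.] q [ 23.9  15.5 100.5  -0.   64.  -78.6] F [-0.6  0.   0. ] w 59.5
t 23.625 p [471.9 222.2 169.7] jawyaw 102.52 xaxis [-0. -0. -1.] q [ 24.   15.5 100.5  -0.   64.  -78.6] F [ 0.   0.1 -0.1] w 59.4
```

View pics/w11.png

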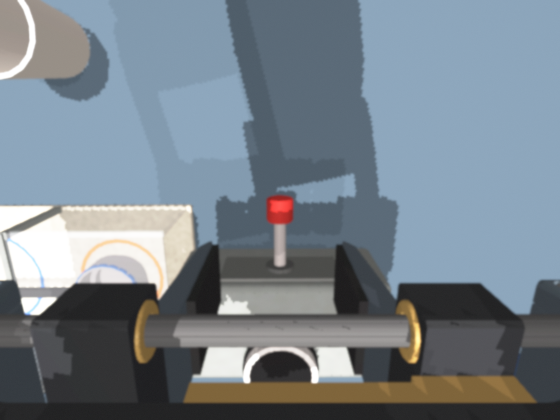

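```bash
python3 - <<'E'
from h import *
s,R=st(); crop('w11',245,180,315,280,6,'c12')
for u,v,z in((280,210,64),(280,222,60),(280,197,60)): 
    p=px('w11',u,v,z); print(p.round(1),(R.T@(p-s['ee_pos'])).round(1))
print('depth',px('w11',280,208).round(1),px('w11',280,215).round(1))
E
```

```text
t 23.625 p [471.9 222.2 169.7] jawyaw 102.52 xaxis [-0. -0. -1.] q [ 24.   15.5 100.5  -0.   64.  -78.6] F [ 0.   0.1 -0.1] w 59.4
[466.6 222.4  64. ] [105.7   5.1   1.4]
[477.6 225.   60. ] [109.7  -6.2   1.5]
[457.2 220.4  60. ] [109.7  14.7   1.4]
depth [464.8 222.1  64.5] [470.3 223.3  65. ]
```

View pics/c12.png

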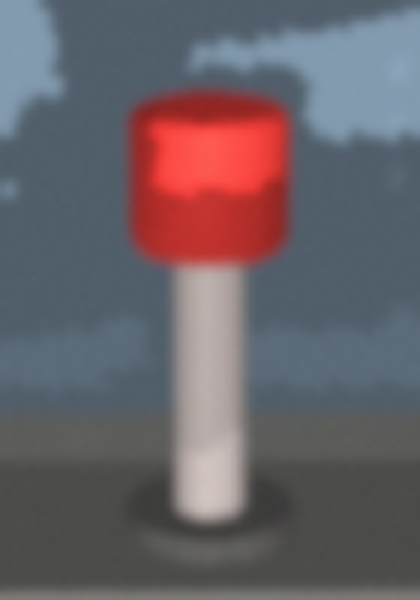

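```bash
python3 - <<'E'
from h import *
s,R=st()
for v in(200.8,212.2,223.7):
    p=px('w11',279.6,v,66); print(p.round(1),(R.T@(p-s['ee_pos'])).round(1))
E
```

```text
t 23.625 p [471.9 222.2 169.7] jawyaw 102.52 xaxis [-0. -0. -1.] q [ 24.   15.5 100.5  -0.   64.  -78.6] F [ 0.   0.1 -0.1] w 59.4
[458.8 220.4  66. ] [103.7  13.2   1.1]
[467.8 222.4  66. ] [103.7   3.9   1.1]
[477.1 224.5  66. ] [103.7  -5.7   1.1]
```

Request:
{"op": "send_rows", "data": {
  "commands": [
    [[0.2, 0.02, 0.01, -0.001, 0, 0], [0.4, 0.035, 0.01, -0.001, 0, 0], [0.6, 0.035, 0.01, -0.001, 0, 0], [0.78, 0.035, 0.01, -0.001, 0, 0], [0.85, 0.035, 0.01, -0.001, 0, 0], [0.85, 0.035, 0.01, -0.001, 0, 0]]
  ]
}}

```text
time_s: 24.38
ee_pos: [468.0, 222.8, 84.7]
ee_rot: [96.2, 90.0, -160.9]
force: [-0.3, 0.3, 0.8]
gripper_width: 59.6
```

```bash
python3 - <<'E'
from h import *
st(); snap('wrist','w12'); snap('scene','s12'); crop('s12',330,140,470,240,5.5,'c13')
E
```

```text
t 24.375 p [468.  222.8  84.7] jawyaw 102.94 xaxis [-0. -0. -1.] q [ 24.2  20.2 107.6   0.   52.2 -78.8] F [-0.3  0.3  0.8] w 59.6
```

View pics/w12.png

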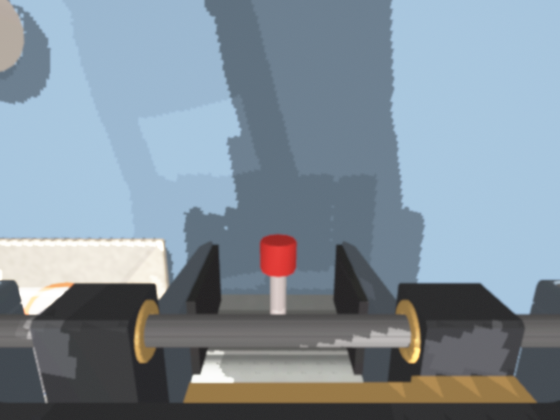

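Request:
{"op": "send_rows", "data": {
  "commands": [
    [[0.12, 0, 0, 0, 0, 0], [0.24, 0, 0, 0, 0, 0], [0.36, 0, 0, 0, 0, 0], [0.45, 0, 0, 0, 0, 0], [0.48, 0, 0, 0, 0, 0], [0.48, 0, 0, 0, 0, 0], [0.48, 0, 0, 0, 0, 0]]
  ]
}}

```text
time_s: 25.35
ee_pos: [468.2, 223.2, 37.1]
ee_rot: [-73.8, 90.0, 29.2]
force: [0.5, 0.4, 0.4]
gripper_width: 59.4
```

Request:
{"op": "send_rows", "data": {
  "commands": [
    [[0, 0, 0, 0, 0, 0], [0, 0, 0, 0, 0, 0], [0, 0, 0, 0, 0, 0], [0, 0, 0, 0, 0, 0], [0, 0, 0, 0, 0, 0], [0, 0, 0, 0, 0, 0]]
  ],
  "jaw": 1,
  "force": 30
}}

```text
time_s: 26.1
ee_pos: [467.9, 223.3, 36.8]
ee_rot: [-11.2, 90.0, 91.8]
force: [-1.5, 1.7, 1.1]
gripper_width: 21.0
```

```bash
python3 - <<'E'
from h import *
st()
E
```

```text
t 26.1 p [467.9 223.3  36.8] jawyaw 102.96 xaxis [-0.     0.001 -1.   ] q [ 24.2  23.7 110.7   0.   45.6 -78.8] F [-1.5  1.7  1.1] w 21.0
```

Request:
{"op": "send_rows", "data": {
  "commands": [
    [[0, 0.015, 0, 0, 0, 0], [0, 0.03, 0, 0, 0, 0], [0, 0.045, 0, 0, 0, 0], [0, 0.06, 0, 0, 0, 0], [0, 0.075, 0, 0, 0, 0], [0, 0.09, 0, 0, 0, 0], [0, 0.105, 0, 0, 0, 0], [0, 0.12, 0, 0, 0, 0], [0, 0.12, 0, 0, 0, 0], [0, 0.12, 0, 0, 0, 0]]
  ]
}}

```text
time_s: 27.35
ee_pos: [456.1, 220.6, 36.8]
ee_rot: [15.2, 90.0, 118.1]
force: [-1.6, 3.4, -0.3]
gripper_width: 21.1
```

```bash
python3 - <<'E'
from h import *
s,R=st(); print((R.T@(s['ee_pos']-np.array([467.9,223.3,36.8]))).round(1)); snap('wrist','w13')
E
```

```text
t 27.35 p [456.1 220.6  36.8] jawyaw 102.96 xaxis [-0.     0.001 -1.   ] q [ 24.5  22.9 112.2   0.   44.9 -78.5] F [-1.6  3.4 -0.3] w 21.1
[ 0.  12.1 -0. ]
```

View pics/w13.png

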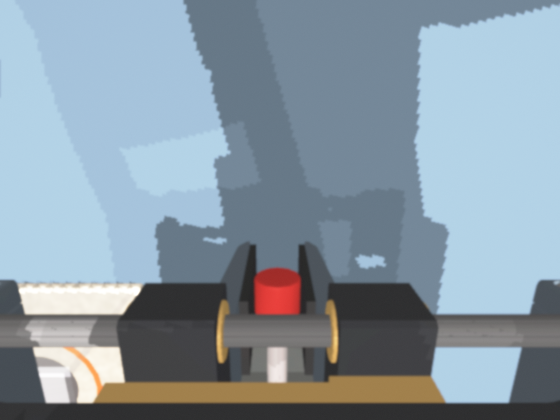

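Request:
{"op": "send_rows", "data": {
  "commands": [
    [[0, 0, 0, 0, 0, 0], [0, 0, 0, 0, 0, 0], [0, 0, 0, 0, 0, 0], [0, 0, 0, 0, 0, 0], [0, 0, 0, 0, 0, 0]]
  ],
  "jaw": -0.3
}}

```text
time_s: 28.02
ee_pos: [456.2, 220.2, 36.7]
ee_rot: [134.7, 90.0, -122.3]
force: [-0.5, 0.6, -0.7]
gripper_width: 59.7
```

Request:
{"op": "send_rows", "data": {
  "commands": [
    [[-0.1, 0, 0, 0, 0, 0], [-0.3, 0, 0, 0, 0, 0], [-0.6, 0, 0, 0, 0, 0], [-0.9, 0, 0, 0, 0, 0], [-1, 0, 0, 0, 0, 0], [-1, 0, 0, 0, 0, 0]]
  ]
}}

```text
time_s: 28.78
ee_pos: [456.4, 220.4, 137.2]
ee_rot: [-74.4, 89.9, 28.6]
force: [0.3, -0.1, 0.6]
gripper_width: 59.4
```

Request:
{"op": "send_rows", "data": {
  "commands": [
    [[-0.35, -0.04, 0, 0, 0, 0], [-0.35, -0.1, 0, 0, 0, 0], [-0.35, -0.12, 0, 0, 0, 0], [-0.35, -0.12, 0, 0, 0, 0], [-0.35, -0.12, 0, 0, 0, 0]]
  ]
}}

```text
time_s: 29.4
ee_pos: [467.3, 222.7, 170.8]
ee_rot: [98.8, 89.9, -158.2]
force: [-0.1, 0.1, 0.6]
gripper_width: 59.3
```

```bash
python3 - <<'E'
from h import *
s,R=st(); snap('wrist','w14'); snap('scene','s14'); snap('top','t14'); crop('w14',245,170,315,290,6,'c14')
crop('s14',60,140,480,400,1.9,'c15')
E
```

```text
t 29.4 p [467.3 222.7 170.8] jawyaw 102.97 xaxis [-0.002 -0.001 -1.   ] q [ 24.2  15.1 100.8   0.   64.2 -78.8] F [-0.1  0.1  0.6] w 59.3
```

View pics/c14.png

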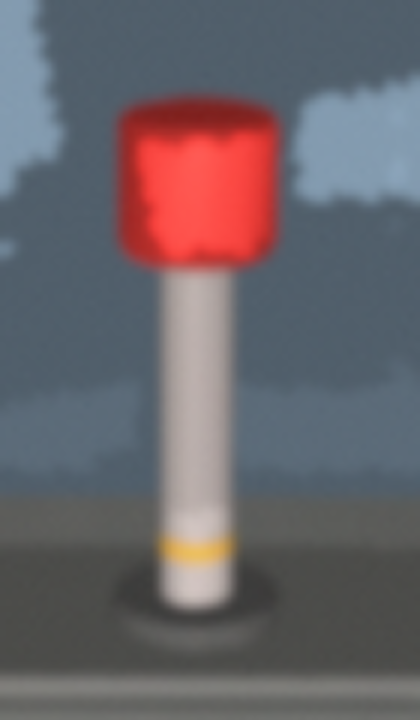

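View pics/c15.png

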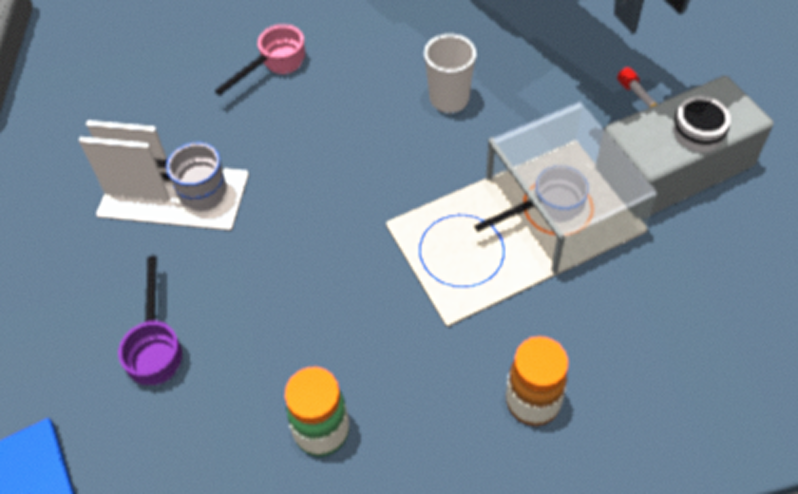

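```bash
python3 - <<'E'
from h import *
s,R=st()
f=lambda x,y:px('w14',245+(x+.5)/6-.5,170+(y+.5)/6-.5,66)
a=f(197,133);b=f(197,268);n=(a+b)/2;print(a.round(1),b.round(1),n.round(1))
print('travel',(R.T@(n-np.array([467.8,222.4,66])))[1].round(1))
d1=px('s14',60+563/1.9,140+188/1.9,46); print('dish scene rim',d1.round(1))
crop('t14',170,130,310,235,5.5,'c16')
E
```

```text
t 29.55 p [467.7 222.9 171.4] jawyaw 102.98 xaxis [-0.001 -0.    -1.   ] q [ 24.2  15.1 100.8   0.   64.2 -78.8] F [0.6 0.4 0.2] w 59.1
[447.6 217.6  66. ] [465.4 221.7  66. ] [456.5 219.6  66. ]
travel 11.7
dish scene rim [592.   89.6  46. ]
```

View pics/c16.png

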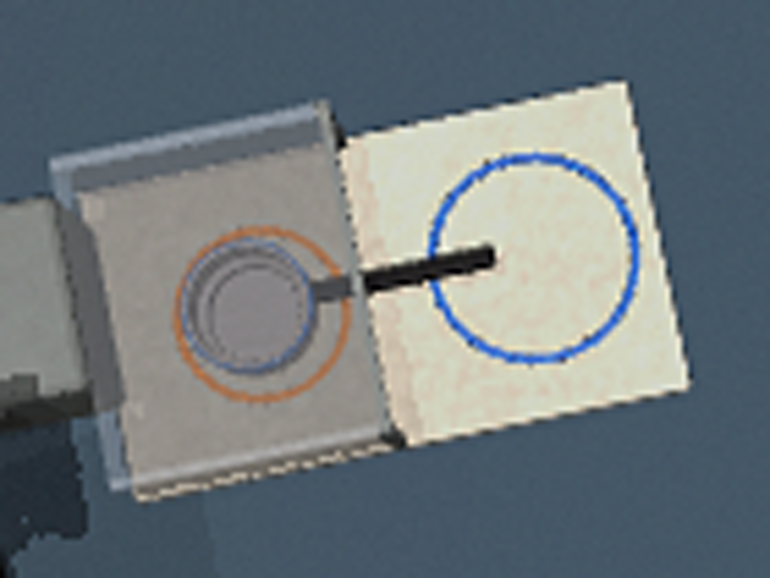

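```bash
python3 - <<'E'
from h import *
f=lambda x,y,z:px('t14',170+(x+.5)/5.5-.5,130+(y+.5)/5.5-.5,z).round(1)
print(f(247,306,46),f(263,314,8)); st()
for tag in('top0','t14'):
  print(tag)
print('diff rack', np.abs(load('top0')[0][205:285,340:450].astype(int)-load('t14')[0][205:285,340:450]).mean())
env.job_done()
E
```

```text
[588.3  86.9  46. ] [590.   85.7   8. ]
t 29.55 p [467.7 222.9 171.4] jawyaw 102.98 xaxis [-0.001 -0.    -1.   ] q [ 24.2  15.1 100.8   0.   64.2 -78.8] F [0.6 0.4 0.2] w 59.1
top0
t14
diff rack 10.592272727272727
the job is handed in; nothing more can be done
```

The job is handed in, finished at about 29.6 s of the 62 s allowed. The hand-in gave no verdict, so what follows rests on my own checks.

**What I did:**
- I gripped the top dish by its wall, lifted it straight up and set it down on the blue ring. I let go about 3 mm from the ring's centre.
- I took it again by its handle, carried it in under the hood, and lowered and released it inside the orange ring.
- I then pulled the red knob out 12 mm, let go and backed the arm off clear of everything.

**Last checks:**
- **Dish under the hood:** it stands upright, about 2 mm from the orange ring's centre in the top view and about 3 mm in the scene view. The limit is 12 mm.
- **Damper rod:** the wrist camera shows 11.7 mm of travel after release, against 9–15 mm allowed.
- **Other objects:** by eye, the two remaining dishes are still in the rack, and the jars, cup and look-alike dishes look undisturbed. I did not measure how far they might have shifted. A pixel comparison of the rack area (mean difference 10.6) shows little, since the top dish is gone.
- **Robot:** it read no contact force.

**Disagreements:** the cameras differed from each other by 2–3 mm, which is about the stated calibration error. The arm also lagged its commanded position by about 2 mm above the rack, so I worked from its measured position instead.

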